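# Fit the snap ring on a lathe pulley against its spring cup

## Task

The lathe's variable-speed pulley stands on its plywood block, waiting for the snap ring that keeps its spring cup on the shaft. Pick the circlip pliers up off their wooden rest by the red handles and squeeze them right to their stop so that the ring on the tips is spread, pass the spread ring down over the nose of the shaft, and with the ring push the brass spring cup gently down to its stop, so that the ring lies level around the groove. Finish while holding it there: handles still squeezed fully, the ring still keeping the cup down, nothing let go; leave the glue bottle, bowl, spray can and screwdriver where they are.

Things in the scene. Friction and masses are not known exactly. Their poses are not given: they have to be found in the camera images.
- pliers: Bent-nose circlip pliers, red handles, lying level on the rest with the snap ring hooked on their tips (it stays on); 200 mm long, about 160 g, balance just behind the pivot. Origin: underside, below the pivot; x from handles to tips, y left, z up. Jaws reach 48 mm ahead of the pivot, then bend straight down to the ring, 16 mm below the underside. Thickness 14 mm at pivot and handles.
- pliers_grip (a point): Midway between the handles at half height, 42 mm behind the pivot, 7 mm above the underside; axes as the pliers. Good place to squeeze from above, along y. Handles: bars 14 mm high, 10 mm thick, from 24 to 110 mm behind the pivot; 54 mm over their outsides here when released, 40 mm and parallel at the stop. Free of the rest from 10 to 88 mm behind the pivot, to 28 mm below the underside.
- pliers_left (a joint): Squeeze of each handle, rad (both move alike): 0 = released, ring closed; 0.165 = at the stop, ring fully spread (above 0.15 counts as full). The return spring needs about 3 N at the grip point to start and 7 N to hold at the stop; the stop takes any stronger grip, then reading up to 0.18.
- ring_center (a point): Centre of the steel snap ring on the tips, mid-thickness; axes as the pliers. 66 mm ahead of the pivot (108 mm ahead of the grip point), 16 mm below the underside. Ring 2.5 mm thick, 4 mm broad; closed, its opening is under 30 mm and will not pass the shaft; fully spread the opening is 33.6 mm and the lugs stick out to 26 mm from the centre.
- groove (a point): Centre of the 3 mm wide ring groove, on the axis of the upright 30 mm shaft, 115.5 mm above the bench; z up the shaft. Fixed with the pulley; inside the brass cup until the cup is down. The ring may come from any side. Below: aluminium pulley 120 mm across, hub top 92 mm above the bench, on a fixed plywood block 150 x 150 x 30 mm.
- shaft_nose (a point): Top end of the shaft, on its axis, 26 mm above the groove (141.5 mm above the bench). The last 8 mm taper from 30 to 21 mm diameter.
- cup (a joint): How far the brass spring cup is pressed down, m: 0 = up, 0.012 = down on its stop. The cup is 52 mm across, flat on top, around the shaft; it takes about 1.5 N to start and 2.6 N to keep it at the stop, and springs back up.
- cup_top (a point): Centre of the cup's flat top face, on the shaft's axis: 126 mm above the bench when up, 114 mm when down, the ring resting on it then being level with the groove.
- rest: Wooden pliers rest fixed to the bench: plank 125 x 75 x 12 mm with two cross risers, 40 mm high in all, under the pliers' pivot (riser 20 mm long, 60 mm wide) and under the handle ends (98 mm behind the pivot). Origin: on the bench under the pivot of the pliers; x as the pliers' x.
- glue_bottle: Bystander: tan glue bottle with black nozzle, 62 mm across, 150 mm tall; origin under its centre. Leave alone.
- steel_bowl: Bystander: small steel bowl of brass inlay pieces, 116 mm across, 34 mm high; origin under its centre. Leave alone.
- spray_can: Bystander: blue spray can, 52 mm across, 150 mm tall; origin under its centre. Leave alone.
- screwdriver: Bystander: screwdriver lying on the bench; origin under its middle. Leave alone.
Not all that is in view belongs to the job. Of the things that look like the pliers, the largest one is meant. Of the things that look like the rest, take the one that is farthest to the robot's left at the start.

How it is judged (in metres and radians):
On the way, in this order (a step that is already met when the one before it is completed fails the run):
1. the pliers are lifted off the rest with the handles fully squeezed, the ring spread (value of joint pliers_left above 0.15 rad and contact force between pliers and rest below 0.05 N and distance of ring_center from where it was at the start of the episode above 0.03 m and z of ring_center in the frame of shaft_nose above 0 m), for 0.2 s.
2. the spread ring is around the shaft, below the end of its nose (value of joint pliers_left above 0.15 rad and horizontal distance between ring_center and groove below 0.005 m and z of ring_center in the frame of shaft_nose below -0.006 m), for 0.05 s.
At the end, for the whole second after the job is handed in: Finger-held clear of the rest, handles squeezed past 0.15 rad; ring around the shaft within 4 mm of its axis, 2 mm of groove height, level within 0.1 rad; the ring alone keeps the cup at least 10.5 mm of its 12 mm down. Bystanders upright, within 30 mm of their places (value of joint pliers_left above 0.15 rad and value of joint cup above 0.0105 m and contact force between pliers and cup above 0.5 N and horizontal distance between ring_center and groove below 0.004 m and z of ring_center in the frame of groove between -0.002 and 0.002 m and angle between the z axis of ring_center and the z axis of groove, either way round below 0.1 rad and contact force between the fingers and pliers above 5 N and contact force between pliers and rest below 0.05 N and contact force between each of the arm, the fingers and cup below 0.1 N and distance of each of glue_bottle, steel_bowl, spray_can, screwdriver from where it was at the start of the episode below 0.03 m and angle between each of glue_bottle, steel_bowl, spray_can's own z axis and vertical below 0.3 rad); the arm keeps its last pose, push and grip.
It fails at once if a bystander is pushed more than 30 mm or tipped over (not (distance of glue_bottle from where it was at the start of the episode below 0.03 m) or not (distance of steel_bowl from where it was at the start of the episode below 0.03 m) or not (distance of spray_can from where it was at the start of the episode below 0.03 m) or not (distance of screwdriver from where it was at the start of the episode below 0.03 m) or not (angle between glue_bottle's own z axis and vertical below 0.3 rad) or not (angle between steel_bowl's own z axis and vertical below 0.3 rad) or not (angle between spray_can's own z axis and vertical below 0.3 rad)).
It fails at once if the ring or pliers are forced hard (over 40 N) against the pulley or cup (contact force between pliers and pulley above 40 N or contact force between pliers and cup above 40 N).
It also fails if it takes over 42 s, if anything falls off the work surface, if the arm or the gripper's body presses on something with over 40 N, if the wrist force passes 120 N, or if a joint passes its speed limit or range.

## Robot

A 6-joint arm with a two-finger parallel gripper is mounted at the origin on the work surface. World frame = base frame: x ahead of the robot, y to its left, z up, the work surface at z = 0. Lengths are in m, angles in degrees, forces in N, time in s.
With the tool pointing down it reaches from about 0.4 to 0.825 m from the base axis. Payload 7 kg.
Tool frame: the origin (TCP) lies midway between the tips of the shut fingers; the grasp point (between the pads) lies 19 mm behind it (r.grip_point_offset is the z of the grasp point in the tool frame, in m); z points along the fingers, y is the line along which they close (so a half turn about z gives the same grasp; the last joint's range is limited). The gripper opens to 88 mm and grips with 3 to 60 N. Pads are 19 mm wide; open, the fingers measure 130 mm over their backs; the gripper's body (78 mm by 193 mm) begins 47 mm behind the grasp point.
Start: joints at [-57.634, 20.546, 0.682, 0, -70.136, -16.507], TCP at [0.184, -0.649, 0.227] pointing down, gripper open.
Joint ranges: [-176.03, 176.03], [-82.01, 121.73], [-58.28, 71.71], [-173.87, 95.51], [-174.79, -0.11], [-173.66, 173.66]. Speed limits (degrees/s): [136.94, 136.94, 172.46, 180, 180, 180].

## Interface

Orientations are given as [roll, pitch, yaw] about the fixed x, y, z axes, in that order (R = Rz(yaw) Ry(pitch) Rx(roll)).
In Python, from plant import r, viewer, recognise, outline_of, pinpoint gives the robot as it stands.
- The arm moves only by the tool move_arm, never from a script. Its argument "targets" is a list of rows, each a list of 2 entries, a list of its own where there are three numbers: the shift along the tool's x, y, z in cm, then the turn, a rotation vector about the tool's x, y, z in rad. A call has 1 to 5 rows; each row is the pose to reach, as a shift and turn from the pose commanded when the call began, along the tool's axes at that moment; what a row does not reach only later rows make up. A row lasts 1/8 s, in which the tool goes at most 62.5 mm and 10.7 degrees, less where a joint would pass 70% of its speed; a pose out of reach is approached as far as the arm can. A call with a gripper value outside its range is refused whole. "jaw" is the finger opening in cm, from 0 to 8.76, set as the call begins (left out, the last holds). The fingers move at their own pace and stop on an object; "squeeze" is the grip in N (left out, the last holds). Time passes only in rows, so rows that repeat a pose let the fingers close. It gives the time, the measured TCP pose, the force, the opening and the grip force at its end, in the units of the state.
- r.get_state(): the state, without advancing time (a new reading comes with each control period).
- viewer.capture(name): name is "scene" or "top" or "wrist"; returns a dict with "image" (420x560x3 uint8, blue, green, red), "intrinsics" (3x3 intrinsics, pixels), "camera_from_world" (4x4, takes a point from world to camera coordinates). Camera axes: x right, y up, looking along -z (the intrinsics and any distortion apply to the point x, -y, -z); pixel columns grow to the right and rows downward; lengths in m; the calibration is good to about 2 mm. The wrist camera is an equidistant fisheye: a pixel r from the principal point sees the ray r / f radians off the axis. A picture is of the moment at which its call begins. There is no depth.
- r.close_job(): hands the job in; it is judged then, once.
Trained networks look in the newest picture that a camera, given by its name, has taken for a name from the list of things; names that differ only in an ending like _2 or _b are one class to them, and where a whole thing is asked for, a point or a joint stands for the part that bears it (a point fixed in the world has none). Each returns a list of dicts, best first, with "score" (0 to 1); they miss things now and then, are a little off and sometimes report something else, mostly with a low value. They report only what shows in the picture. A call takes as long as a camera call. They do not tell look-alikes from the thing itself.
- recognise(label, camera): "box" ([left, top, right, bottom] in pixels, round what is visible of it).
- outline_of(label, camera): "mask" (420x560 bool, what is visible of it) and "box" ([left, top, right, bottom] in pixels, round what is visible of it).
- pinpoint(label, camera): "location" ([row, column] in pixels: a listed point, or the origin of a listed thing).
The state is a dict: "time_s": time; "joints": joint angles; "qd": joint speeds; "joint_torque": joint torques, N m; "tcp_pos": TCP position; "eef_rot": TCP orientation; "contact_force": force on the tool from outside, world axes, zero at the start; "moment": the same for the moment, N m; "gripper_width": finger opening in m; "gripper_force": force on a finger pad.
Only numpy, scipy, OpenCV 4.12 (cv2) and the standard library are available. Lean on these libraries where they do the work, as an engineer would, in place of code of your own. Each camera call takes 0.05 s, during which the arm holds its last target. There are 200 camera calls.

## Working session

There is one attempt and no reset: what is moved stays moved. The work goes in short steps, Python scripts to look and compute and a tool call to move; the robot and the scene stay as the last step left them, time stands still between calls to the robot, and variables do not carry over. Pictures are saved under pics/ and viewed, at most 10 in all, crops included, and the job is handed in when it is done.

Besides the shell and the picture viewer there is one more tool, called after "Request:" as a command line: name --argument value ..., lists and objects as JSON in quotes. move_arm: Moves the arm, as the interface text tells. Its arguments: {"type":"object","properties":{"targets":{"type":"array","items":{"type":"array"}},"jaw":{"type":"number"},"squeeze":{"type":"number"}},"required":["targets"]}

```bash
mkdir -p pics
cat > h.py <<'E'
import numpy as np, cv2
from plant import r, viewer, recognise, outline_of, pinpoint
from scipy.spatial.transform import Rotation as Ro
def cap(n):
    return viewer.capture(n)
def to_plane(c,col,row,z):
    K=np.array(c["intrinsics"]);T=np.array(c["camera_from_world"])
    d=np.linalg.inv(K)@[col,row,1]; d=np.array([d[0],-d[1],-d[2]])
    R=T[:3,:3]; o=-R.T@T[:3,3]; w=R.T@d
    return o+w*(z-o[2])/w[2]
def proj(c,p):
    K=np.array(c["intrinsics"]);T=np.array(c["camera_from_world"])
    q=T[:3,:3]@np.array(p)+T[:3,3]; q=np.array([q[0],-q[1],-q[2]]); u=K@q; return u[:2]/u[2]
E
python3 - <<'E'
from h import *
names=dict(pliers=.04,pliers_grip=.047,ring_center=.024,groove=.1155,shaft_nose=.1415,cup_top=.126,rest=0,glue_bottle=0,steel_bowl=0,spray_can=0,screwdriver=0)
ims=[]
for n in("top","scene"):
    c=cap(n); ims.append(c["image"]); cv2.imwrite(f"pics/{n}0.png",c["image"])
    for l,z in names.items():
        for d in pinpoint(l,n)[:4]:
            ro,co=d["location"]; print(n,l,round(d["score"],2),np.round([co,ro]),np.round(to_plane(c,co,ro,z),4))
        
print(r.get_state()["time_s"])
E
```

```text
top pliers 0.83 [169. 305.] [0.3196 0.2851 0.04  ]
top pliers 0.71 [228. 158.] [0.7077 0.1373 0.04  ]
top pliers 0.67 [220. 224.] [0.5266 0.1563 0.04  ]
top pliers_grip 0.97 [226. 240.] [0.4819 0.1395 0.047 ]
top pliers_grip 0.79 [180. 298.] [0.3352 0.2554 0.047 ]
top pliers_grip 0.55 [243. 162.] [0.6955 0.0968 0.047 ]
top ring_center 0.82 [209. 200.] [0.5947 0.1896 0.024 ]
top ring_center 0.73 [147. 315.] [0.2932 0.343  0.024 ]
top ring_center 0.72 [214. 156.] [0.7187 0.179  0.024 ]
top ring_center 0.29 [276. 138.] [0.771 0.006 0.024]
top groove 0.61 [360. 221.] [ 0.5184 -0.1987  0.1155]
top shaft_nose 0.8 [362. 217.] [ 0.523  -0.1988  0.1415]
top shaft_nose 0.54 [279. 136.] [ 0.7309 -0.0013  0.1415]
top cup_top 0.79 [358. 218.] [ 0.5232 -0.1935  0.126 ]
top rest 0.68 [274. 276.] [0.3908 0.0163 0.    ]
top rest 0.64 [219. 226.] [0.5261 0.1646 0.    ]
top glue_bottle 0.95 [440. 197.] [ 0.6017 -0.4501  0.    ]
top glue_bottle 0.6 [362. 221.] [ 0.5378 -0.2273  0.    ]
top steel_bowl 0.79 [126. 227.] [0.5266 0.4185 0.    ]
top spray_can 0.83 [445. 254.] [ 0.4438 -0.4484  0.    ]
top spr
[... 485 characters left out ...]
3 0.024 ]
scene ring_center 0.66 [409. 203.] [0.3023 0.3496 0.024 ]
scene ring_center 0.6 [303. 310.] [0.7379 0.1917 0.024 ]
scene groove 0.55 [205. 174.] [ 0.5203 -0.2115  0.1155]
scene shaft_nose 0.71 [208. 169.] [ 0.5178 -0.1999  0.1415]
scene cup_top 0.62 [208. 173.] [ 0.5221 -0.2002  0.126 ]
scene rest 0.92 [319. 241.] [0.5208 0.151  0.    ]
scene rest 0.58 [293. 190.] [0.3897 0.0084 0.    ]
scene glue_bottle 0.6 [130. 187.] [ 0.5974 -0.4577  0.    ]
scene steel_bowl 0.65 [210. 170.] [ 0.4318 -0.2649  0.    ]
scene steel_bowl 0.56 [408. 280.] [0.5296 0.4162 0.    ]
scene spray_can 0.75 [159. 156.] [ 0.4528 -0.4466  0.    ]
scene screwdriver 0.85 [230. 296.] [ 0.7785 -0.004   0.    ]
1.2
```

View pics/top0.png

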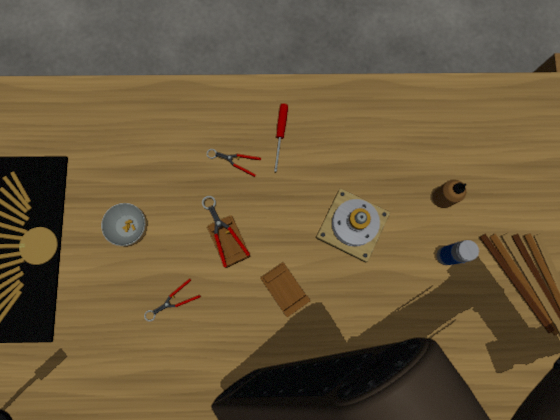

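View pics/scene0.png

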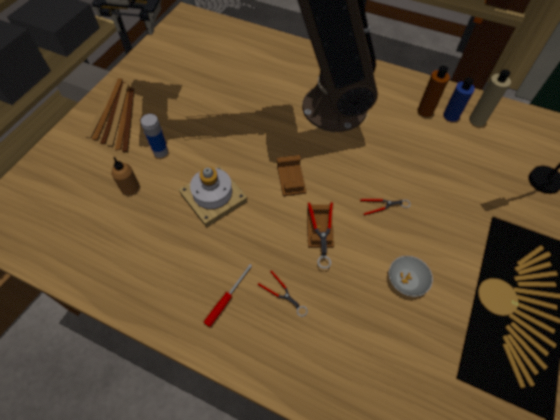

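```bash
cat >> h.py <<'E'
def state():
    s=r.get_state(); return s,np.array(s["tcp_pos"]),Ro.from_euler('xyz',s["eef_rot"],degrees=True)
def rel(pos,yaw=None,R=None):
    "shift (cm) and rotvec in the tool frame to bring TCP to pos with tool y along pliers y (yaw deg)"
    s,p,R0=state()
    if R is None:
        c=[Ro.from_euler('xyz',[180,0,yaw+k],degrees=True) for k in(0,180)]
        R=min(c,key=lambda q:(R0.inv()*q).magnitude())
    print("shift cm",np.round(100*R0.inv().apply(np.array(pos)-p),2),"turn",np.round((R0.inv()*R).as_rotvec(),3),"t",s["time_s"])
E
python3 - <<'E'
from h import *
im=cv2.imread("pics/top0.png")[130:330,130:330]
cv2.imwrite("pics/crop0.png",cv2.resize(im,(600,600),interpolation=cv2.INTER_CUBIC))
s,p,R=state(); print(s["eef_rot"],R.as_matrix().round(3),s["gripper_width"])
rel([.46,-.35,.28],25); rel([.46,.13,.26],25)
E
```

```text
[-1.79996478e+02  2.21028787e-03 -1.64141490e+02] [[-0.962 -0.273  0.   ]
 [-0.273  0.962 -0.   ]
 [-0.    -0.    -1.   ]] 0.08763151409532527
shift cm [-34.69  21.26  -5.34] turn [-0.    0.   -0.16] t 1.2
shift cm [-47.8   67.43  -3.34] turn [-0.    0.   -0.16] t 1.2
```

View pics/crop0.png

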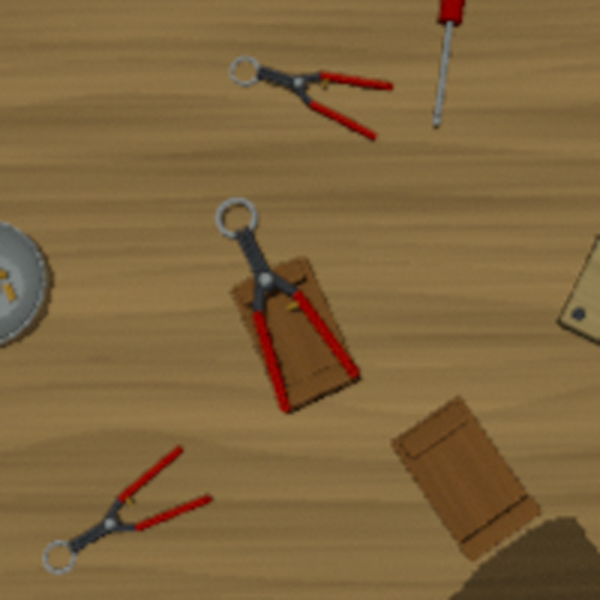

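Candidate pliers are at top pixels (230,158), (167,305) and (218,223). The last is clearly the largest, and it lies on the left-hand rest at (228,242); the other rest, at (286,289), is further right. So the one at (218,223) is meant.

Request:
move_arm --targets '[[[-34.7,21.3,-5.3],[0,0,-0.16]],[[-34.7,21.3,-5.3],[0,0,-0.16]],[[-34.7,21.3,-5.3],[0,0,-0.16]],[[-34.7,21.3,-5.3],[0,0,-0.16]],[[-34.7,21.3,-5.3],[0,0,-0.16]]]' --jaw 8.7

```text
time_s: 1.82
tcp_pos: [0.3953, -0.4196, 0.2675]
eef_rot: [-180.0, 0.0, -155.0]
contact_force: [0.7, -0.9, 0.7]
gripper_width: 0.0872
gripper_force: 0.0
```

```bash
python3 -c "
from h import *
rel([.46,.13,.26],25); print(state()[1])"
```

```text
shift cm [-29.11  47.06   0.73] turn [-0.001  0.     0.   ] t 1.825
[ 0.39532558 -0.41958931  0.26751842]
```

Request:
move_arm --targets '[[[-29.1,47.1,0.7],[0,0,0]],[[-29.1,47.1,0.7],[0,0,0]],[[-29.1,47.1,0.7],[0,0,0]],[[-29.1,47.1,0.7],[0,0,0]],[[-29.1,47.1,0.7],[0,0,0]]]'

```text
time_s: 2.45
tcp_pos: [0.4305, -0.109, 0.2634]
eef_rot: [-180.0, 0.1, -155.0]
contact_force: [1.6, 0.4, 0.2]
gripper_width: 0.0872
gripper_force: 0.0
```

```bash
python3 -c "
from h import *
rel([.46,.13,.26],25); print(state()[1])"
```

```text
shift cm [-12.78  20.4    0.35] turn [-0.     0.001  0.   ] t 2.45
[ 0.43047704 -0.10895576  0.2634002 ]
```

Request:
move_arm --targets '[[[-12.8,20.4,0.4],[0,0,0]],[[-12.8,20.4,0.4],[0,0,0]],[[-12.8,20.4,0.4],[0,0,0]],[[-12.8,20.4,0.4],[0,0,0]],[[-12.8,20.4,0.4],[0,0,0]]]'

```text
time_s: 3.08
tcp_pos: [0.4604, 0.1312, 0.2587]
eef_rot: [-180.0, -0.0, -154.7]
contact_force: [0.3, -0.5, 0.0]
gripper_width: 0.0872
gripper_force: 0.0
```

```bash
cat >> h.py <<'E'
def to_plane_f(c,col,row,z):
    K=np.array(c["intrinsics"]);T=np.array(c["camera_from_world"])
    x=(col-K[0,2])/K[0,0]; y=(row-K[1,2])/K[1,1]; th=np.hypot(x,y)+1e-12; k=np.sin(th)/th
    d=np.array([x*k,-y*k,-np.cos(th)]); R=T[:3,:3]; o=-R.T@T[:3,3]; w=R.T@d
    return o+w*(z-o[2])/w[2]
def proj_f(c,p):
    K=np.array(c["intrinsics"]);T=np.array(c["camera_from_world"])
    q=T[:3,:3]@np.array(p)+T[:3,3]; x,y,z=q[0],-q[1],-q[2]; h=np.hypot(x,y)+1e-12; th=np.arctan2(h,z)
    return np.array([K[0,2]+K[0,0]*th*x/h,K[1,2]+K[1,1]*th*y/h])
E
python3 - <<'E'
from h import *
c=cap("wrist"); cv2.imwrite("pics/w1.png",c["image"])
print(state()[1],c["intrinsics"],np.linalg.inv(np.array(c["camera_from_world"]))[:3,3])
for l,z in dict(pliers=.04,pliers_grip=.047,ring_center=.024,rest=0,shaft_nose=.1415).items():
    for d in pinpoint(l,"wrist")[:4]:
        ro,co=d["location"]; print(l,round(d["score"],2),np.round([co,ro],1),np.round(to_plane_f(c,co,ro,z),4))
E
```

```text
[0.4601033  0.12968006 0.25871032] [[325.1922621    0.         274.47275272]
 [  0.         325.1922621  206.97209078]
 [  0.           0.           1.        ]] [0.39230003 0.09977013 0.41699998]
pliers 0.97 [430.2 139.1] [0.3292 0.2849 0.04  ]
pliers 0.88 [271.  235.9] [0.5276 0.1589 0.04  ]
pliers 0.72 [207.5 327.4] [0.6982 0.1366 0.04  ]
pliers_grip 0.96 [194.2 314.3] [0.6796 0.1111 0.047 ]
pliers_grip 0.77 [410.3 137.5] [0.3419 0.2563 0.047 ]
pliers_grip 0.58 [269.1 202. ] [0.4872 0.1376 0.047 ]
ring_center 0.93 [460.9 133.1] [0.2955 0.3315 0.024 ]
ring_center 0.76 [231.5 343.2] [0.7233 0.1825 0.024 ]
ring_center 0.72 [275.5 278.9] [0.5883 0.1939 0.024 ]
rest 0.91 [213.9  88.6] [0.3934 0.0152 0.    ]
rest 0.58 [268.7 225.4] [0.5294 0.1559 0.    ]
```

View pics/w1.png

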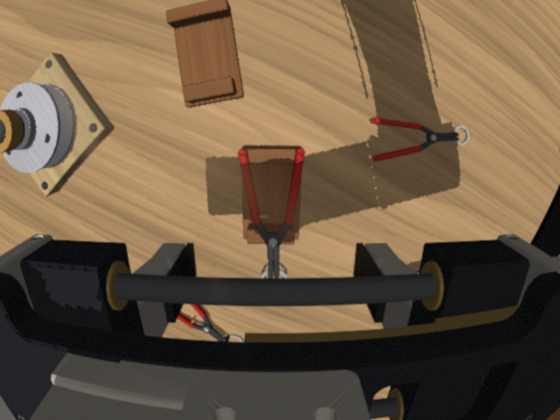

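The picture shows the pliers head-on: handle ends at (243,153) and (301,153), pivot at about (272,243), ring half hidden at (275,270).

Run:
```python
from h import *
c=cap("wrist"); im=c["image"]; hsv=cv2.cvtColor(im,cv2.COLOR_BGR2HSV)
m=(((hsv[...,0]<6)|(hsv[...,0]>174))&(hsv[...,1]>170)&(hsv[...,2]>60)); 
m[:140]=0;m[245:]=0;m[:,:230]=0;m[:,315:]=0
P=[]
for v in range(140,245):
    u=np.where(m[v])[0]; L=u[u<272];R=u[u>=272]
    if len(L)>2 and len(R)>2: P.append([v,L.min(),L.max(),R.min(),R.max()])
P=np.array(P); print(P[::8])
W=lambda u,v:to_plane_f(c,u,v,.050)[:2]
mid=np.array([(W(p[1],p[0])+W(p[4],p[0])+W(p[2],p[0])+W(p[3],p[0]))/4 for p in P])
wid=np.array([np.linalg.norm(W(p[1],p[0])-W(p[4],p[0])) for p in P])
for z in(.05,): print(mid[0],mid[-1],wid[0],wid[-1])
vx,vy,x0,y0=cv2.fitLine(mid[5:-5].astype(np.float32),cv2.DIST_HUBER,0,.01,.01).ravel(); print("yaw",np.degrees(np.arctan2(vy,vx)),x0,y0)
i=np.argmin(abs(wid-.054)); print("grip?",mid[i],wid[::8].round(4))
np.set_printoptions(precision=4)
for d in pinpoint("pliers","wrist")+pinpoint("pliers_grip","wrist")+pinpoint("ring_center","wrist"):
    ro,co=d["location"]
    if 250<co<300: print(co,ro)
```

```text
[[151 244 247 299 305]
 [159 242 250 298 306]
 [167 245 250 297 304]
 [209 253 259 291 297]
 [217 255 261 289 295]]
[0.42957885 0.11283431] [0.50807235 0.15128882] 0.06921001171416652 0.04432192257745306
yaw 25.996225 0.46255025 0.12896764
grip? [0.48576209 0.1402425 ] [0.0692 0.073  0.0675 0.052  0.0476]
273.5 235.8
274.4 208.9
279.0 279.1
271.8 235.9
273.9 225.9
```

```bash
python3 -c "
from h import *
rel([.490,.142,.06],26);rel([.490,.142,.028],26)"
```

```text
shift cm [-3.3   0.06 19.91] turn [ 0.     0.    -0.018] t 3.575
shift cm [-3.3   0.06 23.11] turn [ 0.     0.    -0.018] t 3.575
```

Request:
move_arm --targets '[[[-3.3,0.1,5],[0,0,-0.018]],[[-3.3,0.1,11],[0,0,-0.018]],[[-3.3,0.1,16],[0,0,-0.018]],[[-3.3,0.1,20.5],[0,0,-0.018]],[[-3.3,0.1,23.1],[0,0,-0.018]]]'

```text
time_s: 4.2
tcp_pos: [0.4889, 0.142, 0.0258]
eef_rot: [-180.0, -0.1, -154.0]
contact_force: [-0.1, -0.5, 0.3]
gripper_width: 0.0876
gripper_force: 0.0
```

```bash
python3 -c "
from h import *
rel([.490,.142,.028],26)
c=cap('wrist'); cv2.imwrite('pics/w2.png',c['image'])"
```

```text
shift cm [-0.1  -0.05 -0.22] turn [-0.    -0.003  0.   ] t 4.2
```

View pics/w2.png

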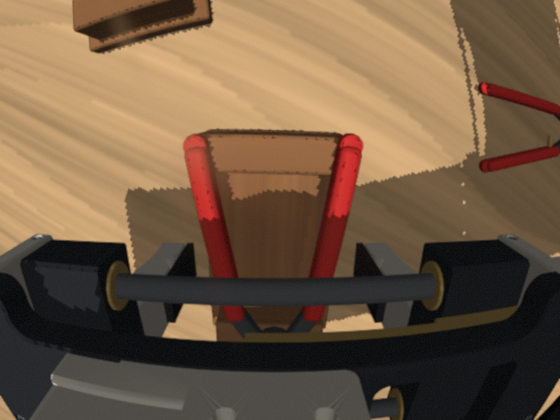

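The handles lie centred between the open pads (columns 238 and 313, against finger centre 274), so I'll squeeze.

Request:
move_arm --targets '[[[0,0,0],[0,0,0]],[[0,0,0],[0,0,0]],[[0,0,0],[0,0,0]],[[0,0,0],[0,0,0]],[[0,0,0],[0,0,0]]]' --jaw 3 --squeeze 50

```text
time_s: 4.88
tcp_pos: [0.4897, 0.1429, 0.029]
eef_rot: [-180.0, 0.0, -153.9]
contact_force: [-3.4, -3.0, 9.6]
gripper_width: 0.0425
gripper_force: 8.0
```

Request:
move_arm --targets '[[[0,0,0],[0,0,0]],[[0,0,0],[0,0,0]],[[0,0,0],[0,0,0]]]'

```text
time_s: 5.25
tcp_pos: [0.4897, 0.1428, 0.0291]
eef_rot: [-180.0, 0.0, -153.9]
contact_force: [-3.7, -2.1, 10.2]
gripper_width: 0.0375
gripper_force: 49.9
```

Request:
move_arm --targets '[[[0,0,-1],[0,0,0]],[[0,0,-4],[0,0,0]],[[0,0,-8],[0,0,0]],[[0,0,-12],[0,0,0]],[[0,0,-15],[0,0,0]]]' --squeeze 58

```text
time_s: 5.88
tcp_pos: [0.4899, 0.1432, 0.1804]
eef_rot: [180.0, 0.1, -153.9]
contact_force: [0.1, 0.5, -2.4]
gripper_width: 0.0367
gripper_force: 57.8
```

Run:
```python
from h import *
s,p,R=state(); print(p,s["eef_rot"],s["contact_force"],s["gripper_width"])
g=p+[0,0,.019]
ims=[]
for n in("top","scene"):
    c=cap(n); 
    fw=np.array([np.cos(np.radians(26)),np.sin(np.radians(26)),0])
    e=g+.108*fw-[0,0,.023]
    u=proj(c,e); print(n,"expected ring px",u)
    for l in("ring_center","pliers_grip","shaft_nose","cup_top","groove"):
        print(l,[(round(d["score"],2),np.round(d["location"][::-1],1)) for d in pinpoint(l,n)[:4]])
    x,y=[int(a) for a in u]; q=c["image"][max(0,y-60):y+60,max(0,x-60):x+60]
    ims.append(cv2.resize(q,(400,400),interpolation=cv2.INTER_CUBIC))
cv2.imwrite("pics/c3.png",np.hstack(ims))
```

```text
[0.48988242 0.14323088 0.18037204] [ 1.79973573e+02  1.17656435e-01 -1.53937428e+02] [ 0.09921746  0.50359345 -2.39983601] 0.0366979416623917
top expected ring px [199.26231208 189.51126584]
ring_center [(0.82, array([208.5, 156.6])), (0.77, array([149.2, 316.6]))]
pliers_grip [(0.79, array([178.6, 298.4])), (0.76, array([218.9, 228.8])), (0.51, array([241.5, 161.6]))]
shaft_nose [(0.68, array([359.7, 216.3]))]
cup_top [(0.71, array([360.1, 217.7]))]
groove [(0.93, array([358.5, 218.5]))]
scene expected ring px [330.82561787 235.39621857]
ring_center [(0.68, array([406.2, 203.7])), (0.67, array([330.6, 237.4])), (0.6, array([300.2, 311.5])), (0.29, array([129.5, 184.5]))]
pliers_grip [(0.73, array([328.1, 195.5])), (0.72, array([280.1, 286. ])), (0.57, array([375. , 201.9]))]
shaft_nose []
cup_top [(0.54, array([205.2, 173.9])), (0.29, array([210. , 170.7]))]
groove [(0.76, array([206.5, 175.3]))]
```

View pics/c3.png

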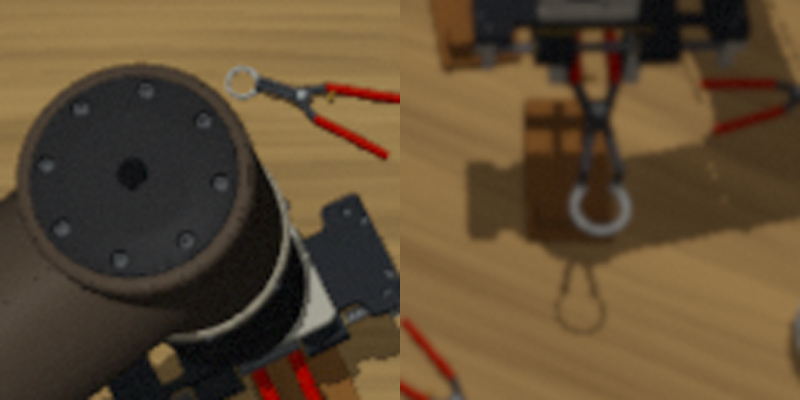

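Lifted with the ring spread; in the scene crop the ring is at about scene pixel (331,237), 2 px from where it was expected. Next I'll view the shaft with the wrist camera.

```bash
python3 -c "
from h import *
rel([.638,-.141,.20],26)"
```

```text
shift cm [ -0.87 -32.03  -2.26] turn [-0.    -0.001  0.001] t 6.475
```

Request:
move_arm --targets '[[[-0.2,-5,-1],[0,0,0]],[[-0.4,-11,-2],[0,0,0]],[[-0.5,-17,-2.2],[0,0,0]],[[-0.6,-23,-2.2],[0,0,0]],[[-0.8,-28,-2.2],[0,0,0]]]'

```text
time_s: 7.1
tcp_pos: [0.6206, -0.1072, 0.1995]
eef_rot: [180.0, -0.0, -154.0]
contact_force: [0.8, 2.0, -1.0]
gripper_width: 0.037
gripper_force: 57.8
```

Request:
move_arm --targets '[[[-0.1,-3,0],[0,0,0]],[[-0.1,-4,0],[0,0,0]],[[-0.1,-4,0],[0,0,0]]]'

```text
time_s: 7.48
tcp_pos: [0.6381, -0.1407, 0.1992]
eef_rot: [180.0, -0.1, -154.0]
contact_force: [-0.8, 0.7, -2.4]
gripper_width: 0.0372
gripper_force: 57.8
```

Run:
```python
from h import *
s,p,R=state(); print(p,s["eef_rot"],s["contact_force"],s["gripper_width"])
c=cap("wrist"); cv2.imwrite("pics/w4.png",c["image"])
for l,z in dict(groove=.1155,shaft_nose=.1415,cup_top=.126).items():
    for d in pinpoint(l,"wrist")[:3]:
        ro,co=d["location"]; print(l,round(d["score"],2),np.round([co,ro],1),np.round(to_plane_f(c,co,ro,z),4))
```

```text
[ 0.63814572 -0.14073642  0.19919804] [ 1.79966503e+02 -5.77823051e-02 -1.53995925e+02] [-0.7749547   0.66299665 -2.38824058] 0.0371575691230566
groove 0.61 [274.   45.5] [ 0.5235 -0.1962  0.1155]
shaft_nose 0.87 [273.2  34.7] [ 0.522  -0.1975  0.1415]
```

View pics/w4.png

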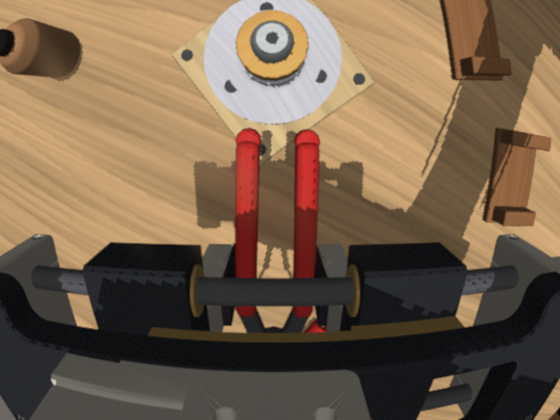

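The wrist picture shows the nose at (272,38), the orange cup around it at (272,44), and the squeezed parallel handles with their ends at (248,138) and (308,138). I'll refine the shaft axis and the pliers' pose in the fingers.

Run:
```python
from h import *
from scipy.optimize import least_squares
c=cap("wrist"); im=c["image"]; hsv=cv2.cvtColor(im,cv2.COLOR_BGR2HSV); s,p,R=state()
o=((hsv[...,0]>10)&(hsv[...,0]<25)&(hsv[...,1]>170)); o[100:]=0; o[:,:225]=0;o[:,320:]=0
o=cv2.morphologyEx(o.astype(np.uint8),cv2.MORPH_OPEN,np.ones((3,3)))
n,lab,st,ce=cv2.connectedComponentsWithStats(o); i=1+np.argmax(st[1:,4]); print(st[i],ce[i])
k=max(cv2.findContours((lab==i).astype(np.uint8),cv2.RETR_EXTERNAL,cv2.CHAIN_APPROX_NONE)[0],key=len)[:,0]
W=np.array([to_plane_f(c,u,v,.126)[:2] for u,v in k])
cam=np.linalg.inv(np.array(c["camera_from_world"]))[:2,3]
def fit(W,r0):
    f=least_squares(lambda a:np.hypot(*(W-a[:2]).T)-a[2],[.522,-.198,r0],loss='soft_l1',f_scale=.001); return f.x,np.sqrt(np.mean(f.fun**2))
far=W[((W-[.522,-.198])@(cam-[.522,-.198]))<0.002]
print("cup far",fit(far,.026)); print("cup all",fit(W,.026))
# hole (the nose) inside the cup outline
red=(((hsv[...,0]<6)|(hsv[...,0]>174))&(hsv[...,1]>150)&(hsv[...,2]>50)); red[:120]=0; red[245:]=0
P=[]
for v in range(150,235,6):
    u=np.where(red[v])[0]; L=u[(u<278)&(u>225)]; Rr=u[(u>=278)&(u<330)]
    if len(L)>4 and len(Rr)>4: P.append([v,L.min(),L.max(),Rr.min(),Rr.max()])
print(P[0],P[-1])
zt=p[2]+.019
for z in (zt,zt+.007):
  m=np.array([(to_plane_f(c,a[1]-.5,a[0],z)+to_plane_f(c,a[4]+.5,a[0],z))/2 for a in P])[:,:2]; w=[np.linalg.norm(to_plane_f(c,a[1]-.5,a[0],z)-to_plane_f(c,a[4]+.5,a[0],z)) for a in P]
  d=np.polyfit(m[:,0],m[:,1],1); print("yaw",np.degrees(np.arctan(d[0])),"lateral of line at tcp (m, +left)",(np.polyval(d,p[0])-p[1])*np.cos(np.arctan(d[0])),"w",w[0],w[-1])
v0=np.where(red[:, 240:258].any(1))[0].min(),np.where(red[:,300:316].any(1))[0].min(); print("end rows",v0)
e=(to_plane_f(c,248,v0[0],zt)+to_plane_f(c,308,v0[1],zt))/2; fw=-R.as_matrix()[:,0]; print("end along fw from tcp",(e-p)@fw, "top-plane",((to_plane_f(c,248,v0[0],zt+.007)+to_plane_f(c,308,v0[1],zt+.007))/2-p)@fw,"fw",fw)
```

```text
Traceback (most recent call last):
ValueError: attempt to get argmax of an empty sequence
```

```bash
cat > fit.py <<'E'
from h import *
from scipy.optimize import least_squares
c=cap("wrist"); im=c["image"]; hsv=cv2.cvtColor(im,cv2.COLOR_BGR2HSV); s,p,R=state()
print(hsv[44,245],hsv[62,272],hsv[20,272],hsv[100,272])
h0=hsv[44,245].astype(int)
o=((abs(hsv[...,0].astype(int)-h0[0])<6)&(hsv[...,1]>h0[1]-60)); o[100:]=0; o[:,:225]=0;o[:,320:]=0
o=cv2.morphologyEx(o.astype(np.uint8),cv2.MORPH_OPEN,np.ones((3,3)))
n,lab,st,ce=cv2.connectedComponentsWithStats(o); i=1+np.argmax(st[1:,4]); print(st[i],ce[i])
k=max(cv2.findContours((lab==i).astype(np.uint8),cv2.RETR_EXTERNAL,cv2.CHAIN_APPROX_NONE)[0],key=len)[:,0]
W=np.array([to_plane_f(c,u,v,.126)[:2] for u,v in k])
cam=np.linalg.inv(np.array(c["camera_from_world"]))[:2,3]
def fit(W,r0):
    f=least_squares(lambda a:np.hypot(*(W-a[:2]).T)-a[2],[.522,-.198,r0],loss='soft_l1',f_scale=.001); return f.x,np.sqrt(np.mean(f.fun**2))
far=W[((W-[.522,-.198])@(cam-[.522,-.198]))<0.002]
print("cup far",fit(far,.026)); print("cup all",fit(W,.026))
red=(((hsv[...,0]<6)|(hsv[...,0]>174))&(hsv[...,1]>150)&(hsv[...,2]>50)); red[:120]=0; red[245:]=0
P=[]
for v in range(150,235,6):
    u=np.where(red[v])[0]; L=u[(u<278)&(u>225)]; Rr=u[(u>=278)&(u<330)]
    if len(L)>4 and len(Rr)>4: P.append([v,L.min(),L.max(),Rr.min(),Rr.max()])
print(P[0],P[-1])
zt=p[2]+.019
for z in (zt,zt+.007):
  m=np.array([(to_plane_f(c,a[1]-.5,a[0],z)+to_plane_f(c,a[4]+.5,a[0],z))/2 for a in P])[:,:2]; w=[np.linalg.norm(to_plane_f(c,a[1]-.5,a[0],z)-to_plane_f(c,a[4]+.5,a[0],z)) for a in P]
  d=np.polyfit(m[:,0],m[:,1],1); print("yaw",np.degrees(np.arctan(d[0])),"lateral of line at tcp (m, +left)",(np.polyval(d,p[0])-p[1])*np.cos(np.arctan(d[0])),"w",w[0],w[-1])
v0=np.where(red[:, 240:258].any(1))[0].min(),np.where(red[:,300:316].any(1))[0].min(); print("end rows",v0)
e=lambda z:(((to_plane_f(c,248,v0[0],z)+to_plane_f(c,308,v0[1],z))/2-p)@(-R.as_matrix()[:,0]))
print("end along fw from tcp",e(zt),"top-plane",e(zt+.007),"fw",-R.as_matrix()[:,0])
E
python3 fit.py
```

```text
[ 18 144 220] [ 19 126 115] [ 16  60 132] [124   8 214]
[ 235    9   72   70 2485] [270.84869215  45.72354125]
cup far (array([ 0.52507354, -0.19719231,  0.02529912]), np.float64(0.0004514236690093904))
cup all (array([ 0.52507354, -0.19719231,  0.02529912]), np.float64(0.0004514236690093904))
[150, np.int64(237), np.int64(259), np.int64(296), np.int64(318)] [234, np.int64(236), np.int64(256), np.int64(295), np.int64(315)]
yaw 24.96392531872746 lateral of line at tcp (m, +left) 0.000787964701248571 w 0.03531785666904272 0.03685108351859777
yaw 24.96392531872736 lateral of line at tcp (m, +left) 0.0007071117658541494 w 0.03354193628026474 0.034998066468823
end rows (np.int64(129), np.int64(130))
end along fw from tcp -0.06876450568328062 top-plane -0.06908188535529972 fw [8.97813768e-01 4.40375067e-01 4.87830225e-04]
```

```bash
python3 -c "
from h import *
rel([.4254,-.2446,.175],26)"
```

```text
shift cm [23.74 -0.06  2.52] turn [-0.     0.     0.002] t 7.775
```

Request:
move_arm --targets '[[[4,0,0],[0,0,0]],[[10,0,0],[0,0,0]],[[16,0,0.8],[0,0,0]],[[21,0,1.8],[0,0,0]],[[23.7,0,2.5],[0,0,0]]]'

```text
time_s: 8.4
tcp_pos: [0.4231, -0.2448, 0.1752]
eef_rot: [-180.0, 0.0, -154.0]
contact_force: [0.6, -0.5, -1.6]
gripper_width: 0.0369
gripper_force: 57.8
```

Request:
move_arm --targets '[[[0,0,0.6],[0,0,0]],[[0,0,0.6],[0,0,0]],[[0,0,0.6],[0,0,0]]]'

```text
time_s: 8.78
tcp_pos: [0.4264, -0.2442, 0.1692]
eef_rot: [-180.0, 0.0, -153.9]
contact_force: [-0.4, 0.2, -1.5]
gripper_width: 0.0369
gripper_force: 57.8
```

```bash
cat > look.py <<'E'
from h import *
import sys
s,p,R=state(); print(p,s["eef_rot"],s["contact_force"],s["gripper_width"],s["time_s"])
f=np.array([.906,.4226,0]);l=np.array([-.4226,.906,0])
e=p+.1075*f+.0008*l-[0,0,.004]; S=np.array([.5225,-.1985,.1415])
ims=[]
for n in("scene","top"):
    c=cap(n); u=proj(c,S); print(n,"nose exp",u,"ring exp",proj(c,e),"px per cm x,y,z",[(proj(c,S+.01*np.eye(3)[i])-u).round(1).tolist() for i in range(3)])
    for q in("ring_center","shaft_nose","cup_top"):
        print(q,[(round(d["score"],2),np.round(d["location"][::-1],1)) for d in pinpoint(q,n)[:3]])
    x,y=np.int32(u); ims.append(cv2.resize(c["image"][y-35:y+35,x-35:x+35],(400,400),interpolation=cv2.INTER_CUBIC)); print("crop origin",x-35,y-35,"scale",400/70)
cv2.imwrite(f"pics/{sys.argv[1]}.png",np.hstack(ims))
E
python3 look.py l1
```

```text
[ 0.42639637 -0.24423777  0.16921588] [-1.79977807e+02  1.82991897e-02 -1.53882970e+02] [-0.36588408  0.15271259 -1.4951701 ] 0.03689290673202632 8.775
scene nose exp [207.56493957 170.392999  ] ring exp [206.29899252 165.45611302] px per cm x,y,z [[-1.8, 2.6], [3.1, 1.2], [-0.5, -2.2]]
ring_center [(0.88, array([302.9, 310.4])), (0.82, array([204.4, 167. ])), (0.68, array([406.3, 203.3]))]
shaft_nose [(0.85, array([209.1, 168.2]))]
cup_top [(0.72, array([209.6, 145.8])), (0.67, array([210. , 173.3]))]
crop origin 172 135 scale 5.714285714285714
top nose exp [361.57118062 217.1182722 ] ring exp [363.3064263  214.94730939] px per cm x,y,z [[-0.2, -4.0], [-4.1, 0.0], [0.8, -0.7]]
ring_center [(0.65, array([210.8, 154.8])), (0.59, array([150.7, 314.2]))]
shaft_nose []
cup_top []
crop origin 326 182 scale 5.714285714285714
```

View pics/l1.png

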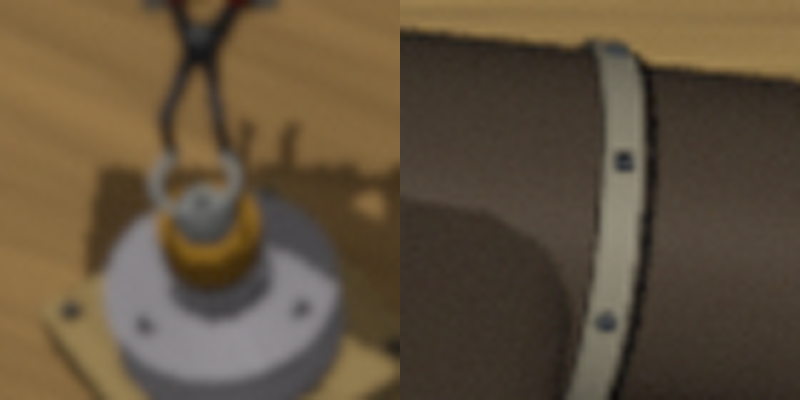

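The scene crop shows the spread ring above the nose: ring middle at about crop (196,180), nose at (203,200). That matches my prediction sideways and is slightly low or forward. Descending gently, checking the force as I go.

Request:
move_arm --targets '[[[0,0,0.6],[0,0,0]],[[0,0,1.2],[0,0,0]],[[0,0,1.8],[0,0,0]],[[0,0,2.3],[0,0,0]],[[0,0,2.3],[0,0,0]]]'

```text
time_s: 9.8
tcp_pos: [0.4252, -0.2445, 0.1454]
eef_rot: [180.0, -0.0, -153.9]
contact_force: [-0.6, -0.5, -1.4]
gripper_width: 0.0368
gripper_force: 57.8
```

Run:
```python
from h import *
s,p,R=state(); print(p,s["contact_force"],s["moment"])
f=np.array([.906,.4226,0]);l=np.array([-.4226,.906,0]); e=p+.1075*f+.0008*l-[0,0,.004]
for k in range(3):
  c=cap("scene"); print("ring exp",proj(c,e),[(round(d["score"],2),np.round(d["location"][::-1],1)) for q in("ring_center","shaft_nose","cup_top") for d in pinpoint(q,"scene")[:4] if abs(d["location"][1]-207)<15])
u=proj(c,[.5225,-.1985,.1415]).astype(int); cv2.imwrite("pics/l2.png",cv2.resize(c["image"][u[1]-25:u[1]+25,u[0]-25:u[0]+25],(600,600),interpolation=cv2.INTER_CUBIC)); print(u-25)
```

```text
[ 0.42516215 -0.24453373  0.14540301] [-0.55338423 -0.53030212 -1.37995786] [-0.00500965  0.06363388  0.00172408]
ring exp [207.65801895 170.35599505] [(0.59, array([207.7, 171.2])), (0.81, array([209.8, 171.1])), (0.65, array([208.9, 173. ]))]
ring exp [207.65801895 170.35599505] [(0.81, array([204.4, 170.7])), (0.83, array([211.2, 170.1])), (0.54, array([206., 173.]))]
ring exp [207.65801895 170.35599505] [(0.63, array([206.9, 170.1])), (0.63, array([207.6, 167.3])), (0.42, array([208.8, 174.8]))]
[182 145]
```

View pics/l2.png

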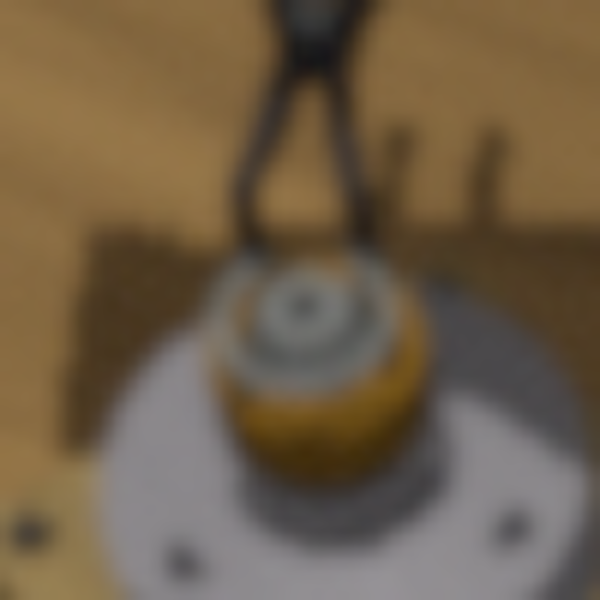

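The ring now encircles the nose: ring spans columns 212–398 with its centre at about (305,322), nose at (302,305). It's centred sideways with no contact. Continuing with small steps.

Request:
move_arm --targets '[[[0,0,0.2],[0,0,0]],[[0,0,0.4],[0,0,0]],[[0,0,0.6],[0,0,0]],[[0,0,0.6],[0,0,0]]]'

```text
time_s: 10.9
tcp_pos: [0.4253, -0.2445, 0.1397]
eef_rot: [180.0, -0.0, -153.9]
contact_force: [0.5, -0.2, -1.6]
gripper_width: 0.0366
gripper_force: 57.8
```

```bash
cat > st.py <<'E'
from h import *
s,p,R=state(); F=np.array(s["contact_force"]); f=-R.as_matrix()[:,0]; l=np.array([-f[1],f[0],0])
print("p",p.round(4),"F fw,left,z",np.round([F@f,F@l,F[2]],2),"M fw,left,z",np.round([np.dot(s["moment"],f),np.dot(s["moment"],l),s["moment"][2]],3),s["time_s"],s["gripper_width"])
E
python3 st.py
```

```text
p [ 0.4253 -0.2445  0.1397] F fw,left,z [ 0.32 -0.36 -1.65] M fw,left,z [-0.006  0.04   0.014] 10.9 0.03663159454312759
```

Request:
move_arm --targets '[[[0,0,0.2],[0,0,0]],[[0,0,0.4],[0,0,0]],[[0,0,0.4],[0,0,0]]]'

```text
time_s: 11.28
tcp_pos: [0.4254, -0.2446, 0.1358]
eef_rot: [180.0, -0.0, -153.9]
contact_force: [-0.3, 0.7, -2.0]
gripper_width: 0.0367
gripper_force: 57.8
```

```bash
python3 st.py
```

```text
p [ 0.4254 -0.2446  0.1358] F fw,left,z [ 0.04  0.72 -1.98] M fw,left,z [0.059 0.084 0.034] 11.275 0.03672882338013614
```

Request:
move_arm --targets '[[[0,0,0.2],[0,0,0]],[[0,0,0.3],[0,0,0]],[[0,0,0.3],[0,0,0]]]'

```text
time_s: 11.65
tcp_pos: [0.4254, -0.2446, 0.1329]
eef_rot: [180.0, -0.0, -153.9]
contact_force: [-0.1, 0.5, -1.6]
gripper_width: 0.0368
gripper_force: 57.8
```

```bash
python3 st.py
```

```text
p [ 0.4254 -0.2446  0.1329] F fw,left,z [ 0.11  0.5  -1.6 ] M fw,left,z [ 0.036  0.053 -0.023] 11.65 0.03675889017739262
```

Request:
move_arm --targets '[[[0,0,0.2],[0,0,0]],[[0,0,0.4],[0,0,0]],[[0,0,0.4],[0,0,0]],[[0,0,0.4],[0,0,0]]]'

```text
time_s: 12.15
tcp_pos: [0.4255, -0.2446, 0.129]
eef_rot: [-180.0, 0.0, -153.9]
contact_force: [-0.7, 0.1, -0.1]
gripper_width: 0.0369
gripper_force: 57.9
```

```bash
python3 st.py
```

```text
p [ 0.4255 -0.2446  0.129 ] F fw,left,z [-0.62  0.37 -0.08] M fw,left,z [-0.007  0.11  -0.055] 12.15 0.0369024021219705
```

Request:
move_arm --targets '[[[0,0,0.2],[0,0,0]],[[0,0,0.4],[0,0,0]],[[0,0,0.4],[0,0,0]],[[0,0,0.4],[0,0,0]]]'

```text
time_s: 12.65
tcp_pos: [0.4255, -0.2446, 0.125]
eef_rot: [-180.0, 0.0, -153.9]
contact_force: [-0.1, -0.5, -0.1]
gripper_width: 0.0368
gripper_force: 57.9
```

```bash
python3 st.py
```

```text
p [ 0.4255 -0.2446  0.125 ] F fw,left,z [-0.34 -0.4  -0.08] M fw,left,z [-0.001  0.03   0.018] 12.65 0.03677854720031093
```

Request:
move_arm --targets '[[[0,0,0.2],[0,0,0]],[[0,0,0.4],[0,0,0]],[[0,0,0.4],[0,0,0]],[[0,0,0.4],[0,0,0]]]'

```text
time_s: 13.15
tcp_pos: [0.4255, -0.2446, 0.1209]
eef_rot: [-180.0, -0.0, -153.9]
contact_force: [-1.7, -0.1, 1.1]
gripper_width: 0.0368
gripper_force: 57.9
```

```bash
python3 st.py
```

```text
p [ 0.4255 -0.2446  0.1209] F fw,left,z [-1.6   0.65  1.13] M fw,left,z [-0.027  0.067 -0.002] 13.15 0.03683539077557191
```

Request:
move_arm --targets '[[[0,0,0.1],[0,0,0]],[[0,0,0.15],[0,0,0]],[[0,0,0.15],[0,0,0]],[[0,0,0.15],[0,0,0]]]'

```text
time_s: 13.65
tcp_pos: [0.4255, -0.2446, 0.1195]
eef_rot: [-180.0, 0.0, -153.9]
contact_force: [-0.9, -0.0, 0.5]
gripper_width: 0.037
gripper_force: 57.9
```

```bash
python3 st.py
```

```text
p [ 0.4255 -0.2446  0.1195] F fw,left,z [-0.86  0.38  0.49] M fw,left,z [0.002 0.17  0.034] 13.65 0.03695421483241226
```

Request:
move_arm --targets '[[[0.1,0,0.05],[0,0,0]],[[0.1,0,0.1],[0,0,0]],[[0.1,0,0.1],[0,0,0]],[[0.1,0,0.1],[0,0,0]]]'

```text
time_s: 14.15
tcp_pos: [0.425, -0.245, 0.1186]
eef_rot: [-180.0, 0.0, -153.9]
contact_force: [2.0, 1.7, 1.1]
gripper_width: 0.0367
gripper_force: 57.8
```

```bash
for i in 1 2 3; do python3 st.py; python3 -c "
from h import *
cap('wrist')"; done
python3 - <<'E'
from h import *
for k in range(2):
  c=cap("scene"); p=state()[1]; f=np.array([.906,.4226,0]);l=np.array([-.4226,.906,0])
  print("ring exp",proj(c,p+.1075*f+.0008*l-[0,0,.004]),"nose",proj(c,[.5225,-.1985,.1415]),[(q,np.round(d["location"][::-1],1)) for q in("ring_center","shaft_nose","cup_top") for d in pinpoint(q,"scene")[:4] if abs(d["location"][1]-207)<15])
E
```

```text
p [ 0.425  -0.245   0.1186] F fw,left,z [2.54 0.65 1.15] M fw,left,z [ 0.047 -0.959  0.041] 14.15 0.03670593017250514
p [ 0.425  -0.245   0.1186] F fw,left,z [1.4  0.62 3.05] M fw,left,z [ 0.046 -0.946 -0.008] 14.2 0.036857524648157086
p [ 0.4249 -0.245   0.1186] F fw,left,z [1.4  0.06 2.27] M fw,left,z [ 4.100e-02 -1.011e+00  1.000e-03] 14.25 0.036564944654594214
ring exp [208.9018043  175.91339552] nose [207.56493957 170.392999  ] [('ring_center', array([207.4, 177.8])), ('shaft_nose', array([209.7, 168.1])), ('cup_top', array([206.6, 175.4]))]
ring exp [208.91793375 175.89220789] nose [207.56493957 170.392999  ] [('ring_center', array([208. , 175.9])), ('shaft_nose', array([209.2, 169.5])), ('cup_top', array([208.9, 176.2]))]
```

Request:
move_arm --targets '[[[-0.05,0,0.05],[0,0,0]],[[-0.05,0,0.05],[0,0,0]],[[-0.05,0,0.05],[0,0,0]],[[-0.05,0,0.05],[0,0,0]]]'

```text
time_s: 15.2
tcp_pos: [0.4246, -0.2449, 0.1179]
eef_rot: [180.0, -0.0, -153.9]
contact_force: [-2.3, -1.5, 4.2]
gripper_width: 0.0367
gripper_force: 57.9
```

```bash
for i in 1 2 3 4 5; do python3 st.py; python3 -c "
from h import *
cap('wrist')"; done
```

```text
p [ 0.4246 -0.2449  0.1179] F fw,left,z [-2.72 -0.34  4.2 ] M fw,left,z [-0.019  0.223  0.   ] 15.2 0.03668260997526079
p [ 0.4247 -0.2449  0.1179] F fw,left,z [-1.63 -0.97  4.25] M fw,left,z [-0.018  0.27  -0.024] 15.25 0.03665677835817371
p [ 0.4246 -0.2449  0.1179] F fw,left,z [-1.95 -0.04  4.24] M fw,left,z [-0.003  0.313  0.02 ] 15.3 0.03664132847630719
p [ 0.4246 -0.2449  0.1179] F fw,left,z [-2.03 -0.28  3.98] M fw,left,z [-0.007  0.379  0.015] 15.35 0.03672786140885577
p [ 0.4246 -0.2449  0.1179] F fw,left,z [-1.65 -0.17  3.3 ] M fw,left,z [-0.018  0.407 -0.032] 15.4 0.036366087636645054
```

Request:
move_arm --targets '[[[0,0,0],[0,0,0]],[[0,0,0],[0,0,0]],[[0,0,0],[0,0,0]],[[0,0,0],[0,0,0]],[[0,0,0],[0,0,0]]]'

```text
time_s: 16.08
tcp_pos: [0.4249, -0.2448, 0.1179]
eef_rot: [180.0, -0.0, -153.9]
contact_force: [-3.2, -1.2, 4.3]
gripper_width: 0.037
gripper_force: 57.9
```

```bash
python3 st.py
python3 - <<'E'
from h import *
for k in range(4):
  c=cap("scene"); print([(q,np.round(d["location"][::-1],1)) for q in("ring_center","groove","cup_top") for d in pinpoint(q,"scene")[:4] if abs(d["location"][1]-207)<15])
for z in(.126,.114): print(proj(c,[.5225,-.1985,z]))
E
python3 st.py
```

```text
p [ 0.4249 -0.2448  0.1179] F fw,left,z [-3.37  0.33  4.34] M fw,left,z [0.036 0.816 0.   ] 16.075 0.0370379911035189
[('ring_center', array([205.6, 177.1])), ('ring_center', array([213.2, 157. ])), ('groove', array([208.1, 176.5])), ('cup_top', array([208.5, 176.5]))]
[('ring_center', array([206.6, 175.6])), ('groove', array([209.5, 177.4])), ('cup_top', array([207.5, 175.2]))]
[('ring_center', array([208.9, 177.9])), ('ring_center', array([206.6, 176.8])), ('cup_top', array([210.7, 178. ]))]
[('ring_center', array([207.4, 174.3])), ('groove', array([205.7, 176.8])), ('cup_top', array([207.7, 176.9]))]
[208.34013686 173.71673546]
[208.92817683 176.2380161 ]
p [ 0.425  -0.2448  0.1179] F fw,left,z [-3.48 -0.01  4.58] M fw,left,z [0.037 0.787 0.013] 16.875 0.036684469283991765
```

```bash
python3 -c "
from h import *
print(r.close_job())"
```

```text
the job is handed in; nothing more can be done
None
```

I handed the job in at about 17 s of the 42 s, with the pliers still squeezed fully and the spread ring around the shaft, holding the cup down at its stop with about 5–6 N; no verdict came back.

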